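Open the potter's double-latched carrier case

TASK

Open the blue carrier case on the stall: draw its red-knobbed bolt back, raise the lid a little by its handle until you feel it come up gently against the safety catch, and push the orange catch tab fully aside through the yellow-edged finger hole. Then lift the lid more than halfway to upright and leave it standing open by itself. Never wrench the lid or the catch against each other, and leave the pottery and the brush around the case where they are.

Things in the scene. Friction and masses are not known exactly. Their poses are not given: they have to be found in the camera images.
- case: Blue carrier case, fixed to the table, 240 (x) x 400 (y) x 120 mm high to its rim, walls 6 mm. Origin: centre of its underside; z up. Its front (keeper, bolt, handle side) faces its -x, its hinge is along the rear rim (+x). A steel keeper bridge stands at the middle of the front wall, from x -138 to -126 mm, y 0 to 30 mm, z up to 150 mm.
- case_hinge (a point): Point on the hinge line, at case x +120, y 0, z 120 mm. The hinge line runs along the case's y axis.
- lid_handle (a point): Middle of the lid's handle, a round black bar 10 mm thick, 90 mm long along the case's y axis, centre line 35 mm above the lid's top face. Lid shut: case x -85, y +115, z 163 mm (205 mm in front of the hinge line, 43 mm above it). It moves with the lid. Grip it from above, fingers closing along x; being round it can turn between the fingers.
- finger_hole (a point): Centre of the finger hole in the lid, at the level of the lid's top face: an oblong hole edged in yellow, 60 mm along x by 130 mm along y, in the 8 mm thick lid plate. With the lid shut: case x -75, y -105, z 128 mm. It moves with the lid. Under it, inside the case, stands the catch's tab.
- bolt_knob (a point): Centre of the top of the bolt's red knob, an upright pin 14 mm thick (18 mm at its head) that stands 44 mm above the lid's top face. With the lid shut and the bolt home: case x -80, y +15, z 172 mm.
- bolt (a joint): The bolt on top of the lid: 0 = home, its tip under the keeper bridge, lid locked (3 mm of play); it slides back towards the hinge (case +x) to its stop at 0.030 m. The lid is free beyond 0.020. Friction about 3.5 N; stays where it is left.
- lid_angle (a joint): Lid angle in rad: 0 shut, grows as the front edge rises about the hinge, up to 1.75. Lifting at the handle takes about 8 N. With the bolt drawn it rises freely only until a striker under it meets the safety catch, between 0.03 and 0.17 rad; this height differs every time, is not measured and must be felt. The catch gives there like a spring of 4.5 N/mm for 3 mm, then stops dead; over 12 N spoils it.
- lid: The lid with all it carries (bolt, handle, striker): a plate 244 mm deep, 404 wide, 8 thick, 0.4 kg in all. Origin on the hinge line at case_hinge; its axes are the case's when shut. Its stiff hinge holds it wherever it is left.
- catch: The safety catch inside the case, with its hook. Origin at the foot of its tab, an upright orange plate 30 (x) x 6 (y) x 64 mm high. Untouched it is at case x -75, y -98 mm, its top at case z 124 mm, 4 mm below the shut lid's top face, seen through the finger hole. On its -y side 69 mm of the hole is free for a finger to go in and push it to case +y, at right angles to the bolt.
- catch_slide (a joint): Catch: 0 = holding; slides to case +y, stop at 0.036 m; the lid is free beyond 0.030. Friction about 3.5 N; stays where left. A peg under the lid blocks it after about 4 mm unless the lid is raised to within about 2 mm (measured at the hole) of where the catch stops it: with the lid shut or too low it must not be forced.
- pot: Round terracotta pot with two dark wire handles, about 85 mm across (140 over the handles) and 85 mm high; origin at the centre of its underside. Bystander.
- cup: Terracotta cup, 68 mm across and 75 mm high; origin at the centre of its underside. Bystander.
- jar: Amber glass jar with a clay-coloured cap, 70 mm across and 90 mm high; origin at the centre of its underside. Bystander.
- bowl: Terracotta bowl, 100 mm across and 45 mm high, beside the case; origin at the centre of its underside. Bystander.
- lampstand: Terracotta lamp on a foot, 72 mm across and 90 mm high, beside the case; origin at the centre of its underside. Bystander.
- brush: Small wooden-handled brush lying on the table. Bystander.

How it is judged:
On the way, in this order (a step that is already met when the one before it is completed fails the run):
1. the bolt is drawn back with the lid still shut (value of joint bolt above 0.021 m and value of joint lid_angle below 0.02 rad), for 0.1 s.
2. the lid is raised a little, with the catch still holding (value of joint lid_angle between 0.022 and 0.2 rad and value of joint catch_slide below 0.01 m), for 0.3 s.
3. the catch is pushed aside while the lid is only a little raised (value of joint catch_slide above 0.03 m and value of joint lid_angle below 0.2 rad), for 0.1 s.
At the end, for the whole second after the job is handed in: The lid stands open by itself at more than 0.85 rad (49 degrees), at rest (under 0.05 rad/s); the bolt is still drawn (beyond 0.020 m) and the catch still aside (beyond 0.028 m) (value of joint lid_angle above 0.85 rad and velocity of joint lid_angle between -0.05 and 0.05 rad/s and value of joint bolt above 0.02 m and value of joint catch_slide above 0.028 m); the robot touches nothing.
It fails at once if the lid is wrenched hard against the safety catch, or the catch is forced against the lid (more than 12 N between them) (contact force between catch and lid above 12 N).
It fails at once if a bystander (pot, cup, jar, bowl, lampstand or brush) is shoved or knocked over (moved more than 40 mm) (distance of any of pot, cup, jar, bowl, lampstand, brush from where it was at the start of the episode above 0.04 m).
It also fails if it takes over 72 s, if anything falls off the work surface, if the arm or the gripper's body presses on something with over 40 N, if the wrist force passes 120 N, or if a joint passes its speed limit or range.

ROBOT

A 7-joint arm with a two-finger parallel gripper is mounted at the origin on the work surface. World frame = base frame: x ahead of the robot, y to its left, z up, the work surface at z = 0. Lengths are in m, angles in rad, forces in N, time in s.
With the tool pointing down it reaches from about 0.35 to 0.9 m from the base axis. Payload 8.1 kg.
Tool frame: the origin (TCP) lies at the very end of the fingers, on their centre line; the grasp point (between the pads) lies 19 mm behind it (robot.tcp_to_grasp is the z of the grasp point in the tool frame, in m); z points along the fingers, x is the direction in which the jaws open and shut, and the axes are right-handed (so a half turn about z gives the same grasp; the last joint's range is limited). The gripper opens to 85 mm and grips with 20 to 120 N. Pads are 22 mm wide; open, the fingers measure 114 mm over their backs; the gripper's body (76 mm by 85 mm) begins 54 mm behind the grasp point. The pads swing forward as they close: fully open they stand 13 mm farther back than shut.
Start: joints at [-1.208, 0.434, 0.025, 1.573, -0.012, 1.134, -0.075], TCP at [0.281, 0.558, 0.231] pointing down, gripper open.
Joint ranges: [-2.62, 2.62], [-0.44, 2.09], [-1.27, 1.32], [0.08, 2.57], [-1.32, 4.46], [0.12, 2], [-2.74, 2.74]. Speed limits (rad/s): [2.22, 2.22, 3.01, 3.01, 3.14, 3.14, 3.14].

INTERFACE

Orientations are given as a 3x3 rotation matrix whose columns are the frame's x, y, z axes.
In Python, from workcell import robot, cams gives the robot as it stands. The module is installed in compiled form; this text tells all that it offers.
- The arm moves only by the tool carry_out, never from a script. Its argument "increments" is a list of rows, each a list of 3 entries, a list of its own where there are three numbers: the shift along the tool's x, y, z in m, then the turn, a rotation vector about the tool's x, y, z in degrees, then the opening, from -1 (shut) to 1 (fully open). A call has 1 to 20 rows; each row shifts and turns the commanded pose from where the row before left it, along the tool's axes as they then stand; what a row does not reach is not made up. A row lasts 1/12 s, in which the tool goes at most 41.7 mm and 7.16 degrees, less where a joint would pass 70% of its speed; a pose out of reach is approached as far as the arm can. A call with a gripper value outside its range is refused whole. The fingers move at their own pace and stop on an object; "force" is the grip in N (left out, the last holds). Time passes only in rows, so rows that do not move let the fingers close. It gives the time, the measured TCP pose, the force and the opening at its end, in the units of the state.
- robot.sense(): the state, without advancing time (a new reading comes with each control period).
- cams.read_camera(name): name is "scene" or "top"; returns a dict with "frame" (480x640x3 uint8, blue, green, red), "camera_matrix" (3x3 intrinsics, pixels), "dist_coeffs" ([k1, k2, p1, p2, k3] as OpenCV has them; the pictures are not rectified), "R" (3x3) and "t" (3): a world point X has camera coordinates R X + t. Camera axes: x right, y down, z forward; pixel columns grow to the right and rows downward; lengths in m; the calibration is good to about 2 mm. A picture is of the moment at which its call begins. There is no depth.
- robot.finish_job(): hands the job in, once; it reports no verdict.
Trained networks look in a picture, given as the dict that the camera call returned (one of the last four; its "shot" number tells which), for a name from the list of things; names that differ only in an ending like _2 or _b are one class to them, and where a whole thing is asked for, a point or a joint stands for the part that bears it (a point fixed in the world has none). Each returns a list of dicts, best first, with "score" (0 to 1); they miss things now and then, are a little off and sometimes report something else, mostly with a low value. They report only what shows in the picture. A call takes as long as a camera call.
- cams.search_frame(picture, name): "location" ([x, y, z] in m, in world coordinates, good to about 4 mm: the middle of the surface that is visible of it).
- cams.outline_of(picture, name): "mask" (480x640 bool, what is visible of it).
- cams.mark_of(picture, name): "location" ([x, y, z] in m, in world coordinates, good to about 4 mm: a listed point, or the origin of a listed thing).
The state is a dict: "t": time; "joint_pos": joint angles; "qd": joint speeds; "tau": joint torques, N m; "position": TCP position; "tool_rot": TCP orientation; "ft_force": force on the tool from outside, world axes, zero at the start; "moment": the same for the moment, N m; "width": opening from 0.0 (shut) to 1.0 (fully open).
Only numpy, scipy, OpenCV 4.12 (cv2) and the standard library are available. Lean on these libraries where they do the work, as an engineer would, in place of code of your own. Each camera call takes 0.05 s, during which the arm holds its last target. There are 200 camera calls.

## Working session

There is one attempt and no reset: what is moved stays moved. The work goes in short steps, Python scripts to look and compute and a tool call to move; the robot and the scene stay as the last step left them, time stands still between calls to the robot, and variables do not carry over. Pictures are saved under pics/ and viewed, about 8 in all and at most 12, crops included, and the job is handed in when it is done.

Besides the shell and the picture viewer there is one more tool, called by a JSON object that holds its "api" and its "payload". carry_out: Moves the arm, as the interface text tells. Its arguments: {"type":"object","properties":{"increments":{"type":"array"},"force":{"type":"number"}},"required":["increments"]}

```bash
mkdir -p pics
cat > h.py <<'E'
import numpy as np, cv2
from workcell import robot, cams
np.set_printoptions(precision=4,suppress=True)
def st():
    s=robot.sense(); print('t',round(s['t'],2),'p',np.array(s['position']),'F',np.array(s['ft_force']),'w',s['width']); print(np.array(s['tool_rot'])); return s
E
python3 - <<'E'
from h import *
s=st()
ims=[]
for c in ['scene','top']:
    p=cams.read_camera(c); ims.append(p['frame'])
    print(c,'campos',-np.array(p['R']).T@np.array(p['t']))
    for n in ['case','case_hinge','lid_handle','finger_hole','bolt_knob','catch','lid','pot','cup','jar','bowl','lampstand','brush']:
        r=cams.mark_of(p,n)
        if r: print(n,round(r[0]['score'],2),np.array(r[0]['location']))
    cv2.imwrite(f'pics/{c}0.png',p['frame'])
E
```

```text
t 0.0 p [0.2805 0.5579 0.2305] F [-0.0767  0.0938  0.5257] w 0.9995923603794609
[[ 0.4492  0.8934 -0.0006]
 [ 0.8934 -0.4492 -0.0015]
 [-0.0016  0.0002 -1.    ]]
scene campos [ 1.4595 -0.1332  1.2399]
case 0.97 [0.5971 0.0249 0.0002]
case_hinge 0.9 [0.7138 0.0053 0.1221]
lid_handle 0.78 [0.5341 0.1578 0.1606]
finger_hole 0.6 [ 0.5033 -0.0614  0.1258]
bolt_knob 0.66 [0.5212 0.0565 0.1757]
catch 0.5 [ 0.5032 -0.0583  0.0589]
lid 0.6 [0.7127 0.0038 0.1197]
pot 0.7 [ 0.6071  0.3292 -0.0025]
cup 0.6 [ 0.3661 -0.4963 -0.0003]
jar 0.76 [0.2808 0.3008 0.0024]
bowl 0.98 [ 0.6102  0.3291 -0.0027]
lampstand 0.93 [ 0.5577 -0.2347  0.0015]
brush 0.86 [ 0.4205  0.4992 -0.0029]
top campos [ 0.4014 -0.0274  1.6644]
case 0.56 [0.5959 0.0275 0.002 ]
case_hinge 0.82 [0.7129 0.0043 0.1199]
lid_handle 0.18 [0.7133 0.0043 0.1208]
finger_hole 0.56 [ 0.5021 -0.0628  0.1265]
bolt_knob 0.62 [0.5193 0.0537 0.1758]
catch 0.46 [ 0.5058 -0.057   0.0578]
lid 0.57 [0.7128 0.0013 0.1223]
pot 0.84 [ 0.2873 -0.2742 -0.0026]
cup 0.79 [ 0.3673 -0.5019  0.0031]
jar 0.85 [ 0.2737  0.3063 -0.0017]
bowl 0.59 [ 0.6112  0.3243 -0.0013]
lampstand 0.64 [ 0.5587 -0.2349  0.0018]
brush 0.62 [ 0.2835 -0.275  -0.0019]
```

View pics/top0.png

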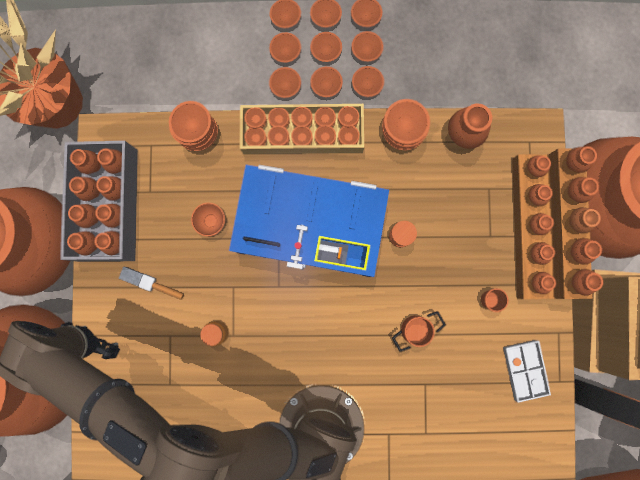

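View pics/scene0.png

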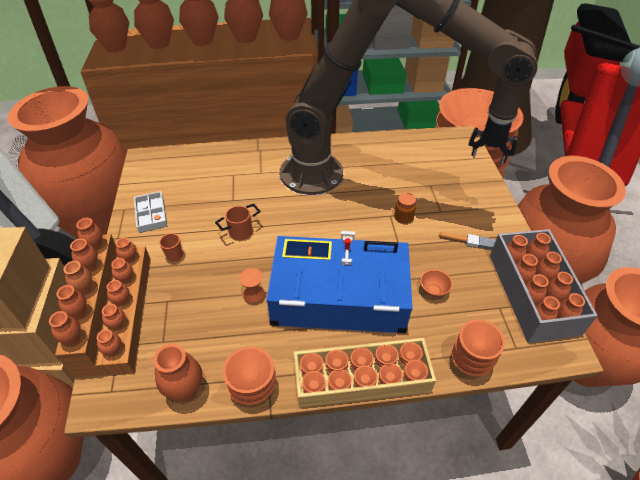

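```bash
cat >> h.py <<'E'
from scipy.optimize import least_squares
from scipy.spatial.transform import Rotation as Ro
CP={'case':(0,0),'case_hinge':(.12,0),'lid_handle':(-.085,.115),'finger_hole':(-.075,-.105),'bolt_knob':(-.08,.015),'catch':(-.075,-.098),'lid':(.12,0)}
import json,os
def case(): return json.load(open('case.json'))
def c2w(p,c=None):
    c=c or case(); a=c[2]; return np.array([c[0]+np.cos(a)*p[0]-np.sin(a)*p[1],c[1]+np.sin(a)*p[0]+np.cos(a)*p[1],p[2]])
def w2c(p):
    c=case(); a=c[2]; d=np.array(p[:2])-c[:2]; return np.array([np.cos(a)*d[0]+np.sin(a)*d[1],-np.sin(a)*d[0]+np.cos(a)*d[1],p[2]])
def go(p):  # tool-frame offset to case point p, and yaw error
    s=st(); R=np.array(s['tool_rot']); w=c2w(p)
    a=case()[2]; Rt=np.array([[np.cos(a),np.sin(a),0],[np.sin(a),-np.cos(a),0],[0,0,-1]])
    print('case pos',w2c(s['position']),'tool d',R.T@(w-s['position']),'rotvec deg',np.degrees(Ro.from_matrix(R.T@Rt).as_rotvec()))
E
python3 - <<'E'
from h import *
obs=[]
for c in ['scene','top']:
    p=cams.read_camera(c)
    for n in CP:
        for r in cams.mark_of(p,n)[:1]: obs.append((n,r['location']))
old=dict(case=[(.5971,.0249),(.5959,.0275)],case_hinge=[(.7138,.0053),(.7129,.0043)],lid_handle=[(.5341,.1578)],finger_hole=[(.5033,-.0614),(.5021,-.0628)],bolt_knob=[(.5212,.0565),(.5193,.0537)],catch=[(.5032,-.0583),(.5058,-.057)])
obs+=[(n,v) for n in old for v in old[n]]
f=lambda q: np.concatenate([c2w((*CP[n],0),list(q))[:2]-np.array(v[:2]) for n,v in obs])
r=least_squares(f,[.596,.026,-.18],loss='soft_l1',f_scale=.004)
json.dump(list(r.x),open('case.json','w')); print(r.x,np.degrees(r.x[2]))
for (n,_),e in zip(obs,r.fun.reshape(-1,2)*1000): print(n,e)
s=st()
# polar path to case point
P0=np.array(s['position']);P1=c2w((-.125,.015,.20)); print('tgt',P1)
pol=lambda p:np.array([np.hypot(*p[:2]),np.arctan2(p[1],p[0]),p[2]])
a,b=pol(P0),pol(P1); R=np.array(s['tool_rot']); y0=np.arctan2(R[1,0],R[0,0]); dy=r.x[2]-y0
N=20; P=P0; Rc=R
for i in range(1,N+1):
    q=a+(b-a)*i/N; Pn=np.array([q[0]*np.cos(q[1]),q[0]*np.sin(q[1]),q[2]])
    print(np.round(Rc.T@(Pn-P)*1000,1),end=' '); P=Pn; Rc=Ro.from_rotvec([0,0,dy/N]).as_matrix()@Rc
print('turn/row about tool z',-np.degrees(dy)/N)
E
```

```text
[ 0.5956  0.0265 -0.1866] -10.692690293277876
case [0.1503 1.8642]
case_hinge [-2.2333  0.0992]
lid_handle [ 2.8634 -0.5616]
finger_hole [ 0.0707 -1.497 ]
bolt_knob [-0.4775 -0.753 ]
catch [2.7695 2.9814]
lid [3.9667 0.2992]
case [ 1.3503 -2.8358]
case_hinge [0.9667 1.4992]
lid_handle [-3.7366 -2.1616]
finger_hole [1.1707 0.203 ]
bolt_knob [1.5225 1.947 ]
lid [-2.2333 -1.5008]
case [-1.5497  1.5642]
case [-0.3497 -1.0358]
case_hinge [-0.3333 -1.1008]
case_hinge [ 0.5667 -0.1008]
lid_handle [-0.7366 -2.5616]
finger_hole [-0.9293 -1.397 ]
finger_hole [0.2707 0.003 ]
bolt_knob [-1.4775 -0.453 ]
bolt_knob [0.4225 2.347 ]
catch [0.4695 2.3814]
catch [-2.1305  1.0814]
t 2.2 p [0.2807 0.5584 0.2313] F [-0.4701  0.2737 -0.3565] w 1.0008743150778328
[[ 0.4492  0.8934 -0.    ]
 [ 0.8934 -0.4492  0.    ]
 [ 0.     -0.     -1.    ]]
tgt [0.4755 0.0644 0.2   ]
[-8.  30.   1.6] [-7.5 29.7  1.6] [-7.  29.5  1.6] [-6.6 29.3  1.6] [-6.1 29.   1.6] [-5.7 28.7  1.6] [-5.2 28.5  1.6] [-4.8 28.2  1.6] [-4.4 27.9  1.6] [-4.  27.7  1.6] [-3.6 27.4  1.6] [-3.2 27.1  1.6] [-2.8 26.8  1.6] [-2.4 26.5  1.6] [-2.1 26.2  1.6] [-1.7 25.8  1.6] [-1.4 25.5  1.6] [-1.1 25.2  1.6] [-0.8 24.9  1.6] [-0.5 24.5  1.6] turn/row about tool z 3.6999256563695533
```

{"api": "carry_out", "payload": {"increments": [[[-0.008,0.03,0.001],[0,0,3.7],-1],[[-0.0075,0.0297,0.001],[0,0,3.7],-1],[[-0.007,0.0295,0.001],[0,0,3.7],-1],[[-0.0066,0.0293,0.001],[0,0,3.7],-1],[[-0.0061,0.029,0.001],[0,0,3.7],-1],[[-0.0057,0.0287,0.001],[0,0,3.7],-1],[[-0.0052,0.0285,0.001],[0,0,3.7],-1],[[-0.0048,0.0282,0.001],[0,0,3.7],-1],[[-0.0044,0.0279,0.001],[0,0,3.7],-1],[[-0.004,0.0277,0.001],[0,0,3.7],-1],[[-0.0036,0.0274,0.001],[0,0,3.7],-1],[[-0.0032,0.0271,0.001],[0,0,3.7],-1],[[-0.0028,0.0268,0.001],[0,0,3.7],-1],[[-0.0024,0.0265,0.001],[0,0,3.7],-1],[[-0.0021,0.0262,0.001],[0,0,3.7],-1],[[-0.0017,0.0258,0.001],[0,0,3.7],-1],[[-0.0014,0.0255,0.001],[0,0,3.7],-1],[[-0.0011,0.0252,0.001],[0,0,3.7],-1],[[-0.0008,0.0249,0.001],[0,0,3.7],-1],[[-0.0005,0.0245,0.001],[0,0,3.7],-1]], "force": 40}}

```text
t: 3.87
position: [0.4753, 0.0626, 0.2114]
tool_rot: [[0.982, -0.19, 0.0], [-0.19, -0.982, 0.0], [0.0, -0.0, -1.0]]
ft_force: [-0.4, 0.0, 0.6]
width: -0.003
```

Run:
```python
from h import *
go((-.125,.015,.153))
p=cams.read_camera('scene'); cv2.imwrite('pics/s1.png',cv2.resize(p['frame'][170:350,230:470],(800,600)))
```

```text
t 3.87 p [0.4753 0.0626 0.2114] F [-0.4092  0.0108  0.5976] w -0.003223668145096173
[[ 0.9818 -0.19    0.0004]
 [-0.19   -0.9818  0.0001]
 [ 0.0004 -0.0002 -1.    ]]
case pos [-0.1248  0.0132  0.2114] tool d [-0.0002 -0.0018  0.0584] rotvec deg [-0.0105 -0.0224 -0.2574]
```

View pics/s1.png

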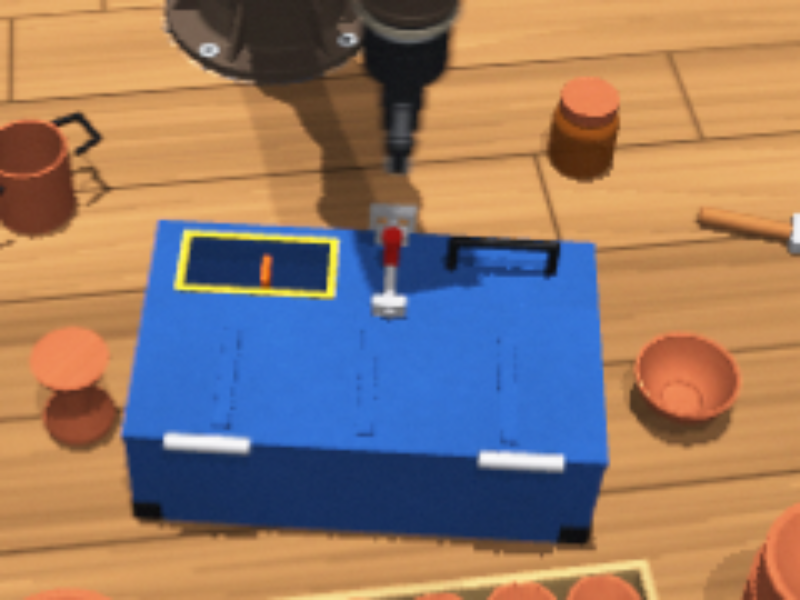

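{"api": "carry_out", "payload": {"increments": [[[0,-0.002,0.02],[0,0,0],-1],[[0,0,0.02],[0,0,0],-1],[[0,0,0.016],[0,0,0],-1],[[0.005,0,0],[0,0,0],-1],[[0.005,0,0],[0,0,0],-1],[[0.004,0,0],[0,0,0],-1],[[0,0,0],[0,0,0],-1]]}}

```text
t: 4.5
position: [0.4915, 0.0633, 0.1565]
tool_rot: [[0.982, -0.186, 0.003], [-0.186, -0.982, 0.0], [0.002, -0.001, -1.0]]
ft_force: [-0.1, 0.5, -1.1]
width: -0.004
```

{"api": "carry_out", "payload": {"increments": [[[0.003,0,0],[0,0,0],-1],[[0.003,0,0],[0,0,0],-1],[[0.003,0,0],[0,0,0],-1],[[0,0,0],[0,0,0],-1]]}}

```text
t: 4.83
position: [0.4992, 0.0618, 0.1556]
tool_rot: [[0.983, -0.186, 0.001], [-0.186, -0.983, 0.0], [0.001, -0.0, -1.0]]
ft_force: [-0.2, 0.1, 0.9]
width: 0.003
```

{"api": "carry_out", "payload": {"increments": [[[0.003,0,0],[0,0,0],-1],[[0.003,0,0],[0,0,0],-1],[[0,0,0],[0,0,0],-1]]}}

```text
t: 5.08
position: [0.5042, 0.0608, 0.1552]
tool_rot: [[0.983, -0.185, -0.001], [-0.185, -0.983, 0.0], [-0.001, 0.0, -1.0]]
ft_force: [-3.2, 0.6, 1.3]
width: -0.001
```

{"api": "carry_out", "payload": {"increments": [[[0.003,0,0],[0,0,0],-1],[[0.003,0,0],[0,0,0],-1],[[0.003,0,0],[0,0,0],-1],[[0.003,0,0],[0,0,0],-1],[[0.003,0,0],[0,0,0],-1],[[0.003,0,0],[0,0,0],-1],[[0.003,0,0],[0,0,0],-1],[[0.003,0,0],[0,0,0],-1],[[0.002,0,0],[0,0,0],-1],[[0,0,0],[0,0,0],-1]]}}

```text
t: 5.92
position: [0.529, 0.0562, 0.1551]
tool_rot: [[0.983, -0.185, -0.002], [-0.185, -0.983, 0.0], [-0.002, 0.0, -1.0]]
ft_force: [-8.7, 2.3, 5.2]
width: -0.005
```

Run:
```python
from h import *
go((-.085,.115,.20))
```

```text
t 5.92 p [0.529  0.0562 0.1551] F [-8.7408  2.2895  5.2472] w -0.004898896622051516
[[ 0.9827 -0.1854 -0.0024]
 [-0.1854 -0.9827  0.0004]
 [-0.0025  0.0001 -1.    ]]
case pos [-0.0709  0.0169  0.1551] tool d [-0.0142 -0.0981 -0.0449] rotvec deg [0.006  0.1415 0.0101]
```

{"api": "carry_out", "payload": {"increments": [[[0.002,0,0],[0,0,0],-1],[[0,0,0],[0,0,0],-1],[[0,0,0],[0,0,0],-1]]}}

```text
t: 6.17
position: [0.5294, 0.0561, 0.155]
tool_rot: [[0.983, -0.185, -0.005], [-0.185, -0.983, 0.001], [-0.005, 0.0, -1.0]]
ft_force: [-14.1, 2.4, 9.9]
width: 0.001
```

{"api": "carry_out", "payload": {"increments": [[[-0.006,0,0],[0,0,0],-1],[[-0.004,0,-0.015],[0,0,0],-1],[[0,0,-0.03],[0,0,0],0],[[-0.001,-0.025,0],[0,0,0],0],[[-0.001,-0.025,0],[0,0,0],0],[[-0.001,-0.025,0],[0,0,0],0],[[-0.001,-0.023,0],[0,0,0],0],[[0,0,0],[0,0,0],0],[[0,0,0],[0,0,0],0]]}}

```text
t: 6.92
position: [0.5371, 0.1559, 0.2003]
tool_rot: [[0.983, -0.183, 0.002], [-0.183, -0.983, 0.0], [0.002, -0.0, -1.0]]
ft_force: [-0.2, 0.1, 0.8]
width: 0.503
```

Run:
```python
from h import *
go((-.085,.115,.146))
p=cams.read_camera('scene'); cv2.imwrite('pics/s2.png',cv2.resize(p['frame'][170:350,230:470],(800,600)))
for n in ['bolt_knob','lid_handle']:
    r=cams.mark_of(p,n); print(n,[(round(q['score'],2),w2c(q['location'])) for q in r[:2]])
```

```text
t 6.92 p [0.5371 0.1559 0.2003] F [-0.2354  0.0872  0.8198] w 0.5025996122265332
[[ 0.9831 -0.183   0.0017]
 [-0.183  -0.9831  0.0001]
 [ 0.0017 -0.0004 -1.    ]]
case pos [-0.0815  0.1163  0.2003] tool d [-0.0036  0.0013  0.0543] rotvec deg [-0.0214 -0.095   0.1461]
bolt_knob [(0.47, array([-0.045 ,  0.0142,  0.1748])), (0.31, array([-0.0014, -0.003 , -0.0003]))]
lid_handle [(0.69, array([-0.0855,  0.1153,  0.162 ])), (0.52, array([-0.129 , -0.5572, -0.0011]))]
```

View pics/s2.png

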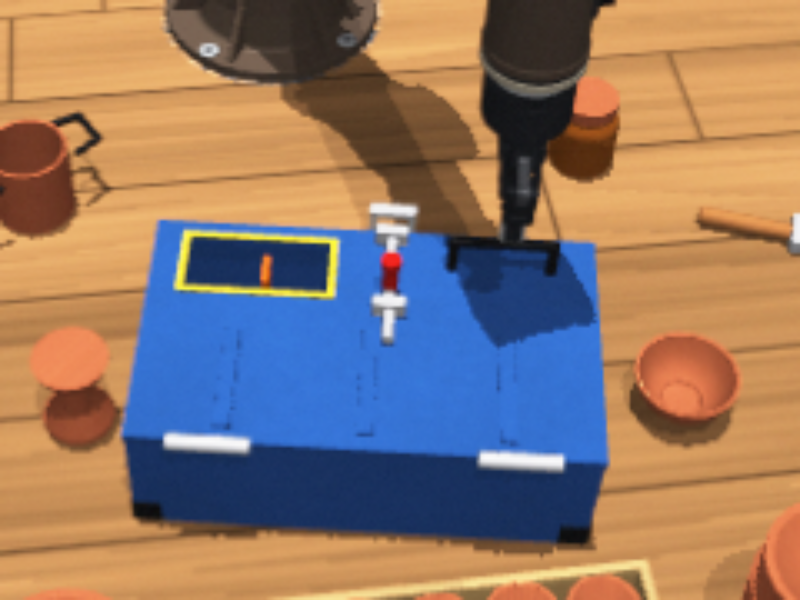

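{"api": "carry_out", "payload": {"increments": [[[-0.0035,0.001,0.02],[0,0,0],0],[[0,0,0.02],[0,0,0],0],[[0,0,0.014],[0,0,0],0],[[0,0,0],[0,0,0],-1],[[0,0,0],[0,0,0],-1],[[0,0,0],[0,0,0],-1],[[0,0,0],[0,0,0],-1],[[0,0,0],[0,0,0],-1],[[0,0,0],[0,0,0],-1],[[0,0,0],[0,0,0],-1]], "force": 40}}

```text
t: 7.9
position: [0.532, 0.1535, 0.1471]
tool_rot: [[0.983, -0.186, -0.001], [-0.186, -0.983, -0.0], [-0.001, 0.0, -1.0]]
ft_force: [-5.8, -2.5, 1.4]
width: 0.098
```

{"api": "carry_out", "payload": {"increments": [[[-0.0015,0,-0.001],[0,0,0],-1],[[0,0,-0.001],[0,0,0],-1],[[0,0,-0.001],[0,0,0],-1],[[0,0,-0.001],[0,0,0],-1],[[0,0,-0.001],[0,0,0],-1],[[0,0,0],[0,0,0],-1]]}}

```text
t: 8.4
position: [0.533, 0.1533, 0.152]
tool_rot: [[0.982, -0.187, 0.004], [-0.187, -0.982, -0.001], [0.004, 0.0, -1.0]]
ft_force: [5.7, -2.9, -6.6]
width: 0.101
```

{"api": "carry_out", "payload": {"increments": [[[0.001,0,-0.0005],[0,0,0],-1],[[0.0003,0,-0.0005],[0,0,0],-1],[[0.0002,0,0],[0,0,0],-1],[[0,0,0],[0,0,0],-1]]}}

```text
t: 8.73
position: [0.5331, 0.1534, 0.1525]
tool_rot: [[0.982, -0.186, 0.001], [-0.186, -0.982, -0.001], [0.001, 0.001, -1.0]]
ft_force: [2.8, -4.7, -7.4]
width: 0.097
```

{"api": "carry_out", "payload": {"increments": [[[0.0005,0.0005,-0.0005],[0,0,0],-1],[[0.0003,0,-0.0005],[0,0,0],-1],[[0.0002,0,-0.0005],[0,0,0],-1],[[0,0,0],[0,0,0],-1]]}}

```text
t: 9.07
position: [0.5334, 0.1533, 0.1538]
tool_rot: [[0.983, -0.186, -0.0], [-0.186, -0.983, -0.0], [-0.0, 0.0, -1.0]]
ft_force: [2.2, -3.0, -8.1]
width: 0.099
```

{"api": "carry_out", "payload": {"increments": [[[0.0005,0.0005,-0.0005],[0,0,0],-1],[[0.0003,0,-0.0005],[0,0,0],-1],[[0.0002,0,-0.0005],[0,0,0],-1],[[0,0,0],[0,0,0],-1]]}}

```text
t: 9.4
position: [0.5338, 0.1532, 0.1552]
tool_rot: [[0.983, -0.185, -0.001], [-0.185, -0.983, 0.0], [-0.001, -0.0, -1.0]]
ft_force: [-1.3, -0.6, -7.4]
width: 0.098
```

{"api": "carry_out", "payload": {"increments": [[[0.0001,0,-0.0006],[0,0,0],-1],[[0.0001,0,-0.0006],[0,0,0],-1],[[0.0001,0,-0.0006],[0,0,0],-1],[[0,0,0],[0,0,0],-1]]}}

```text
t: 9.73
position: [0.5343, 0.1531, 0.1571]
tool_rot: [[0.983, -0.185, -0.001], [-0.185, -0.983, 0.0], [-0.001, -0.0, -1.0]]
ft_force: [-3.3, 0.3, -6.2]
width: 0.098
```

{"api": "carry_out", "payload": {"increments": [[[0.0001,0,-0.0006],[0,0,0],-1],[[0.0001,0,-0.0006],[0,0,0],-1],[[0.0001,0,-0.0006],[0,0,0],-1],[[0,0,0],[0,0,0],-1]]}}

```text
t: 10.07
position: [0.5347, 0.153, 0.159]
tool_rot: [[0.983, -0.185, -0.0], [-0.185, -0.983, 0.0], [-0.0, -0.0, -1.0]]
ft_force: [-3.9, 1.2, -5.8]
width: 0.101
```

{"api": "carry_out", "payload": {"increments": [[[0,0,-0.0006],[0,0,0],-1],[[0,0,-0.0006],[0,0,0],-1],[[0,0,-0.0006],[0,0,0],-1],[[0,0,0],[0,0,0],-1]]}}

```text
t: 10.4
position: [0.5353, 0.1529, 0.1609]
tool_rot: [[0.983, -0.186, 0.001], [-0.186, -0.983, 0.0], [0.001, -0.0, -1.0]]
ft_force: [-2.9, 0.9, -6.5]
width: 0.095
```

{"api": "carry_out", "payload": {"increments": [[[0,0,-0.0006],[0,0,0],-1],[[0.0001,0,-0.0006],[0,0,0],-1],[[0.0001,0,-0.0006],[0,0,0],-1],[[0,0,0],[0,0,0],-1]]}}

```text
t: 10.73
position: [0.5357, 0.1528, 0.1628]
tool_rot: [[0.983, -0.186, 0.001], [-0.186, -0.983, 0.0], [0.001, -0.0, -1.0]]
ft_force: [0.4, 1.5, -6.8]
width: 0.097
```

{"api": "carry_out", "payload": {"increments": [[[0.0001,0,-0.0006],[0,0,0],-1],[[0.0002,0,-0.0006],[0,0,0],-1],[[0.0002,0,-0.0006],[0,0,0],-1],[[0,0,0],[0,0,0],-1]]}}

```text
t: 11.07
position: [0.5361, 0.1526, 0.1643]
tool_rot: [[0.983, -0.186, 0.001], [-0.186, -0.983, 0.0], [0.001, -0.0, -1.0]]
ft_force: [4.0, 3.2, -12.0]
width: 0.098
```

{"api": "carry_out", "payload": {"increments": [[[0.0003,0,-0.0003],[0,0,0],-1],[[0,0,0],[0,0,0],-1],[[0,0,0],[0,0,0],-1]]}}

```text
t: 11.32
position: [0.5361, 0.1526, 0.1645]
tool_rot: [[0.983, -0.186, 0.0], [-0.186, -0.983, 0.0], [0.0, -0.0, -1.0]]
ft_force: [4.6, 3.6, -15.1]
width: 0.09
```

{"api": "carry_out", "payload": {"increments": [[[0,0,0],[0,0,0],-0.3],[[0,0,0],[0,0,0],-0.3],[[0,0,0],[0,0,0],-0.3],[[0,0,0],[0,0,0],-0.3],[[0,0,0],[0,0,0],-0.3]]}}

```text
t: 11.73
position: [0.5363, 0.1524, 0.1651]
tool_rot: [[0.983, -0.186, 0.001], [-0.186, -0.983, 0.0], [0.001, -0.0, -1.0]]
ft_force: [0.7, 0.4, -0.4]
width: 0.35
```

Run:
```python
from h import *
go((-.08,-.138,.23))
p=cams.read_camera('scene')
for n in ['bolt_knob','lid_handle','finger_hole','catch']:
    r=cams.mark_of(p,n); print(n,[(round(q['score'],2),w2c(q['location'])) for q in r[:2]])
```

```text
t 11.73 p [0.5363 0.1524 0.1651] F [ 0.6712  0.445  -0.3501] w 0.3504114214012982
[[ 0.9826 -0.1858  0.0008]
 [-0.1858 -0.9826  0.0003]
 [ 0.0008 -0.0005 -1.    ]]
case pos [-0.0816  0.1127  0.1651] tool d [ 0.0017  0.2507 -0.065 ] rotvec deg [-0.0262 -0.0435 -0.0151]
bolt_knob [(0.63, array([-0.0463,  0.0135,  0.1884]))]
lid_handle [(0.77, array([-0.0824,  0.1178,  0.1745]))]
finger_hole [(0.76, array([-0.0749, -0.1051,  0.1402]))]
catch []
```

{"api": "carry_out", "payload": {"increments": [[[0,0,-0.02],[0,0,0],-0.3],[[0,0,-0.025],[0,0,0],-0.3],[[0,0,-0.025],[0,0,0],-1],[[0.001,0.036,0],[0,0,0],-1],[[0.001,0.036,0],[0,0,0],-1],[[0.001,0.036,0],[0,0,0],-1],[[0.001,0.036,0],[0,0,0],-1],[[0.001,0.036,0],[0,0,0],-1],[[0.001,0.036,0],[0,0,0],-1],[[0,0.035,0],[0,0,0],-1],[[0,0,0],[0,0,0],-1]]}}

```text
t: 12.9
position: [0.4934, -0.103, 0.2352]
tool_rot: [[0.981, -0.195, 0.001], [-0.195, -0.981, -0.003], [0.001, 0.003, -1.0]]
ft_force: [-0.1, -0.2, 0.1]
width: -0.002
```

Run:
```python
from h import *
go((-.075,-.138,.108))
p=cams.read_camera('scene'); cv2.imwrite('pics/s3.png',cv2.resize(p['frame'][170:350,230:470],(800,600)))
for n in ['bolt_knob','lid_handle','finger_hole','catch']:
    r=cams.mark_of(p,n); print(n,[(round(q['score'],2),w2c(q['location'])) for q in r[:2]])
```

```text
t 12.9 p [ 0.4934 -0.103   0.2352] F [-0.0885 -0.2309  0.0719] w -0.0020453987751339765
[[ 0.9808 -0.1948  0.0005]
 [-0.1948 -0.9808 -0.0027]
 [ 0.0011  0.0025 -1.    ]]
case pos [-0.0764 -0.1462  0.2352] tool d [ 0.0012 -0.0085  0.1272] rotvec deg [ 0.1452 -0.0602 -0.5386]
bolt_knob [(0.49, array([-0.0433,  0.016 ,  0.1861]))]
lid_handle [(0.8, array([-0.0835,  0.1133,  0.1763])), (0.42, array([-0.0445,  0.2984,  0.    ]))]
finger_hole [(0.86, array([-0.0755, -0.1013,  0.143 ]))]
catch []
```

View pics/s3.png

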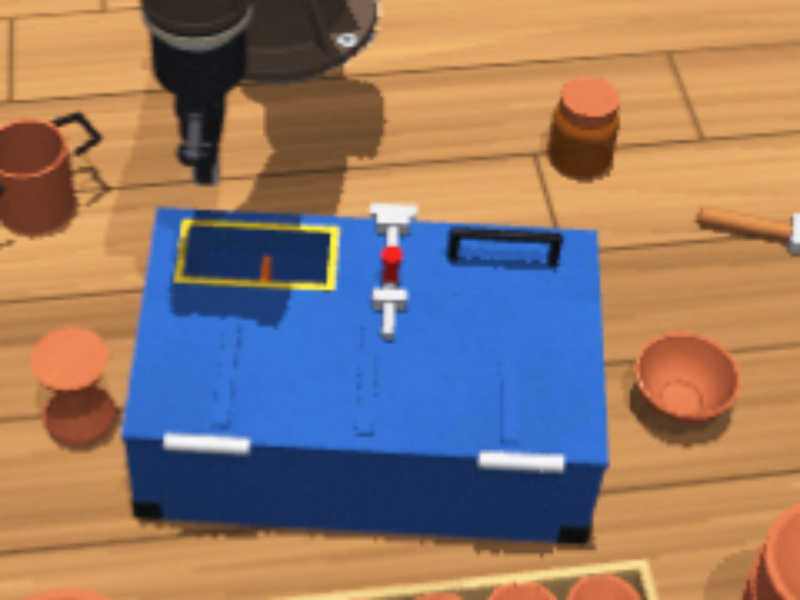

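{"api": "carry_out", "payload": {"increments": [[[0.001,-0.003,0.03],[0,0,-0.5],-1],[[0,0,0.03],[0,0,0],-1],[[0,0,0.02],[0,0,0],-1],[[0,0,0.02],[0,0,0],-1],[[0,0,0.015],[0,0,0],-1],[[0,0,0.012],[0,0,0],-1],[[0,0,0],[0,0,0],-1]]}}

```text
t: 13.73
position: [0.4957, -0.0907, 0.1053]
tool_rot: [[0.985, -0.174, -0.004], [-0.174, -0.985, 0.0], [-0.004, 0.0, -1.0]]
ft_force: [-0.7, -0.6, -1.0]
width: 0.005
```

Run:
```python
from h import *
go((-.075,-.118,.108))
```

```text
t 13.73 p [ 0.4957 -0.0907  0.1053] F [-0.6746 -0.5695 -0.9795] w 0.004821805850834318
[[ 0.9847 -0.1744 -0.004 ]
 [-0.1744 -0.9847  0.0004]
 [-0.004   0.0003 -1.    ]]
case pos [-0.0764 -0.1336  0.1053] tool d [ 0.0016 -0.0156 -0.0027] rotvec deg [0.0207 0.2308 0.6498]
```

{"api": "carry_out", "payload": {"increments": [[[0,-0.004,0],[0,0,0.6],-1],[[0.001,-0.004,0],[0,0,0],-1],[[0,-0.004,0],[0,0,0],-1],[[0,-0.003,0],[0,0,0],-1],[[0,0,0],[0,0,0],-1]]}}

```text
t: 14.15
position: [0.5012, -0.0767, 0.1082]
tool_rot: [[0.983, -0.186, 0.001], [-0.186, -0.983, 0.001], [0.001, -0.001, -1.0]]
ft_force: [0.3, -0.4, 0.2]
width: -0.002
```

{"api": "carry_out", "payload": {"increments": [[[0,-0.002,0],[0,0,0],-1],[[0,-0.002,0],[0,0,0],-1],[[0,0,0],[0,0,0],-1]]}}

```text
t: 14.4
position: [0.5015, -0.0736, 0.1077]
tool_rot: [[0.982, -0.187, 0.0], [-0.187, -0.982, 0.0], [0.0, -0.0, -1.0]]
ft_force: [-0.0, -0.2, -0.4]
width: -0.0
```

{"api": "carry_out", "payload": {"increments": [[[0,-0.002,0],[0,0,0],-1],[[0,-0.002,0],[0,0,0],-1],[[0,0,0],[0,0,0],-1]]}}

```text
t: 14.65
position: [0.5021, -0.0697, 0.1076]
tool_rot: [[0.982, -0.187, -0.0], [-0.187, -0.982, 0.0], [-0.0, -0.0, -1.0]]
ft_force: [-0.7, -0.3, -0.0]
width: 0.0
```

{"api": "carry_out", "payload": {"increments": [[[0,-0.0015,0],[0,0,0],-1],[[0,0,0],[0,0,0],-1],[[0,0,0],[0,0,0],-1]]}}

```text
t: 14.9
position: [0.5022, -0.069, 0.1076]
tool_rot: [[0.982, -0.188, -0.0], [-0.188, -0.982, -0.0], [-0.0, 0.0, -1.0]]
ft_force: [-0.2, -1.8, 0.2]
width: 0.002
```

{"api": "carry_out", "payload": {"increments": [[[0,-0.0015,0],[0,0,0],-1],[[0,-0.001,0],[0,0,0],-1],[[0,0,0],[0,0,0],-1]]}}

```text
t: 15.15
position: [0.5028, -0.0662, 0.1076]
tool_rot: [[0.982, -0.187, -0.0], [-0.187, -0.982, -0.0], [-0.0, 0.0, -1.0]]
ft_force: [-1.7, -3.2, 0.3]
width: -0.004
```

{"api": "carry_out", "payload": {"increments": [[[0,-0.0012,0],[0,0,0],-1],[[0,0,0],[0,0,0],-1]]}}

```text
t: 15.32
position: [0.5031, -0.0648, 0.1076]
tool_rot: [[0.982, -0.187, 0.0], [-0.187, -0.982, 0.0], [0.0, -0.0, -1.0]]
ft_force: [-1.5, -3.5, -0.0]
width: 0.0
```

{"api": "carry_out", "payload": {"increments": [[[0,-0.0012,0],[0,0,0],-1],[[0,0,0],[0,0,0],-1]]}}

```text
t: 15.48
position: [0.5033, -0.0635, 0.1076]
tool_rot: [[0.982, -0.187, 0.0], [-0.187, -0.982, 0.0], [-0.0, -0.0, -1.0]]
ft_force: [-0.8, -2.8, -0.2]
width: 0.005
```

{"api": "carry_out", "payload": {"increments": [[[0,-0.0012,0],[0,0,0],-1],[[0,0,0],[0,0,0],-1]]}}

```text
t: 15.65
position: [0.5035, -0.0623, 0.1076]
tool_rot: [[0.982, -0.187, -0.0], [-0.187, -0.982, 0.0], [-0.0, -0.0, -1.0]]
ft_force: [-0.3, -2.8, 0.1]
width: -0.003
```

{"api": "carry_out", "payload": {"increments": [[[0,-0.0012,0],[0,0,0],-1],[[0,0,0],[0,0,0],-1]]}}

```text
t: 15.82
position: [0.5037, -0.0612, 0.1076]
tool_rot: [[0.982, -0.187, -0.0], [-0.187, -0.982, 0.0], [-0.0, -0.0, -1.0]]
ft_force: [-0.8, -2.9, 0.8]
width: -0.001
```

{"api": "carry_out", "payload": {"increments": [[[0,-0.0012,0],[0,0,0],-1],[[0,0,0],[0,0,0],-1]]}}

```text
t: 15.98
position: [0.504, -0.06, 0.1076]
tool_rot: [[0.982, -0.187, -0.0], [-0.187, -0.982, 0.0], [-0.0, -0.0, -1.0]]
ft_force: [-1.3, -3.4, 0.1]
width: -0.0
```

{"api": "carry_out", "payload": {"increments": [[[0,-0.002,0],[0,0,0],-1],[[0,-0.002,0],[0,0,0],-1],[[0,-0.002,0],[0,0,0],-1],[[0,-0.002,0],[0,0,0],-1],[[0,-0.002,0],[0,0,0],-1],[[0,-0.002,0],[0,0,0],-1],[[0,-0.002,0],[0,0,0],-1],[[0,-0.002,0],[0,0,0],-1],[[0,-0.002,0],[0,0,0],-1],[[0,-0.002,0],[0,0,0],-1],[[0,-0.002,0],[0,0,0],-1],[[0,0,0],[0,0,0],-1]]}}

```text
t: 16.98
position: [0.5081, -0.038, 0.1076]
tool_rot: [[0.982, -0.187, -0.0], [-0.187, -0.982, 0.0], [-0.0, -0.0, -1.0]]
ft_force: [-1.1, -1.8, 0.2]
width: 0.003
```

{"api": "carry_out", "payload": {"increments": [[[0,-0.0015,0],[0,0,0],-1],[[0,-0.0015,0],[0,0,0],-1],[[0,0,0],[0,0,0],-1]]}}

```text
t: 17.23
position: [0.5086, -0.0353, 0.1076]
tool_rot: [[0.982, -0.187, -0.0], [-0.187, -0.982, 0.0], [-0.0, -0.0, -1.0]]
ft_force: [-1.2, -2.2, 0.7]
width: 0.002
```

{"api": "carry_out", "payload": {"increments": [[[0,-0.0015,0],[0,0,0],-1],[[0,0,0],[0,0,0],-1]]}}

```text
t: 17.4
position: [0.5088, -0.0341, 0.1076]
tool_rot: [[0.982, -0.187, -0.0], [-0.187, -0.982, -0.0], [-0.0, 0.0, -1.0]]
ft_force: [-1.8, -3.1, 0.4]
width: 0.006
```

{"api": "carry_out", "payload": {"increments": [[[0,-0.0015,0],[0,0,0],-1],[[0,0,0],[0,0,0],-1]]}}

```text
t: 17.57
position: [0.5089, -0.034, 0.1076]
tool_rot: [[0.982, -0.188, -0.0], [-0.188, -0.982, -0.001], [-0.0, 0.001, -1.0]]
ft_force: [-3.2, -7.1, 0.6]
width: 0.002
```

Run:
```python
from h import *
go((-.081,.115,.235))
```

```text
t 17.57 p [ 0.5089 -0.034   0.1076] F [-3.1583 -7.1328  0.6115] w 0.0016418505408025829
[[ 0.9821 -0.1883 -0.0004]
 [-0.1883 -0.9821 -0.0013]
 [-0.0001  0.0014 -1.    ]]
case pos [-0.074  -0.0755  0.1076] tool d [-0.0076 -0.1903 -0.1277] rotvec deg [ 0.08    0.0069 -0.1634]
```

{"api": "carry_out", "payload": {"increments": [[[0,0.004,0],[0,0,0],-1],[[0,0.004,-0.005],[0,0,0],-1],[[0,0,-0.02],[0,0,0],-1],[[0,0,-0.033],[0,0,0],-1],[[0,0,-0.035],[0,0,0],-1],[[0,0,-0.035],[0,0,0],-1],[[-0.001,-0.033,0],[0,0,0],0],[[-0.001,-0.033,0],[0,0,0],0],[[-0.001,-0.033,0],[0,0,0],0],[[-0.001,-0.033,0],[0,0,0],0],[[-0.001,-0.033,0],[0,0,0],0],[[-0.002,-0.031,0],[0,0,0],0],[[0,0,0],[0,0,0],0]]}}

```text
t: 18.65
position: [0.5374, 0.1618, 0.2356]
tool_rot: [[0.984, -0.178, 0.0], [-0.178, -0.984, 0.004], [-0.0, -0.004, -1.0]]
ft_force: [-0.3, 0.7, 0.5]
width: 0.505
```

Run:
```python
from h import *
go((-.081,.115,.164))
p=cams.read_camera('scene'); cv2.imwrite('pics/s4.png',cv2.resize(p['frame'][170:350,230:470],(800,600)))
for n in ['bolt_knob','lid_handle','finger_hole','catch']:
    r=cams.mark_of(p,n); print(n,[(round(q['score'],2),w2c(q['location'])) for q in r[:2]])
```

```text
t 18.65 p [0.5374 0.1618 0.2356] F [-0.2863  0.7271  0.4636] w 0.5052872027696285
[[ 0.984  -0.1781  0.0003]
 [-0.1781 -0.984   0.0038]
 [-0.0004 -0.0038 -1.    ]]
case pos [-0.0823  0.1222  0.2356] tool d [0.0012 0.0075 0.0716] rotvec deg [-0.2179  0.0252  0.4342]
bolt_knob [(0.56, array([-0.0471,  0.0138,  0.1897]))]
lid_handle [(0.6, array([-0.0819,  0.1169,  0.1758]))]
finger_hole []
catch [(0.3, array([0.122 , 0.0012, 0.1223]))]
```

View pics/s4.png

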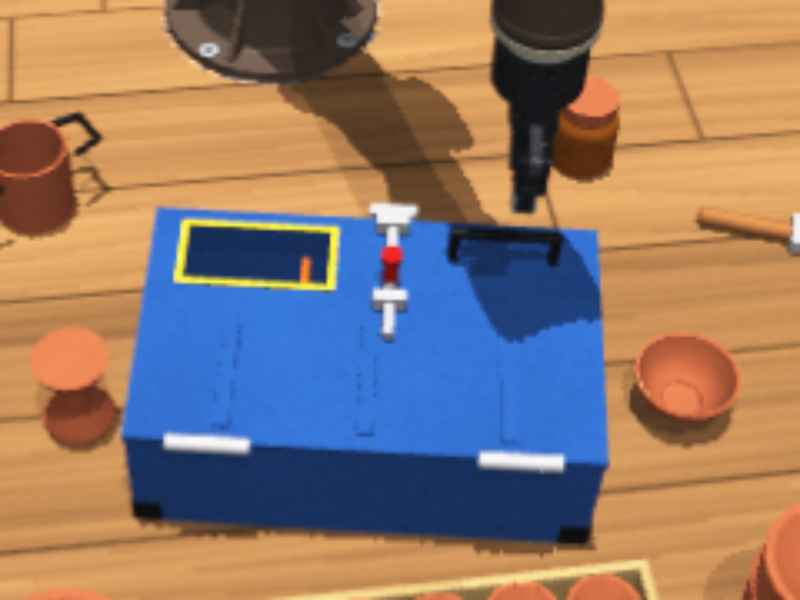

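{"api": "carry_out", "payload": {"increments": [[[0.001,0.004,0.024],[0,0,0.4],0],[[0,0.003,0.024],[0,0,0],0],[[0,0,0.024],[0,0,0],0],[[0,0,0],[0,0,0],-1],[[0,0,0],[0,0,0],-1],[[0,0,0],[0,0,0],-1],[[0,0,0],[0,0,0],-1],[[0,0,0],[0,0,0],-1],[[0,0,0],[0,0,0],-1]], "force": 50}}

```text
t: 19.65
position: [0.5343, 0.1458, 0.164]
tool_rot: [[0.981, -0.194, -0.005], [-0.194, -0.981, -0.0], [-0.005, 0.001, -1.0]]
ft_force: [-9.7, -1.6, -3.4]
width: 0.093
```

Run:
```python
from h import *
s=st(); print(w2c(s['position']))
def pose(th,tilt):
    H=np.array([-.205*np.cos(th)+.043*np.sin(th),.205*np.sin(th)+.043*np.cos(th)])
    zt=np.array([-np.sin(tilt),-np.cos(tilt)]); xt=np.array([np.cos(tilt),-np.sin(tilt)])
    return H+.019*zt,xt,zt
t0,t1,T=.085,1.05,np.radians(20); N=40
pp=pose(t0,0)
for i in range(1,N+1):
    f=i/N; q=pose(t0+(t1-t0)*f,T*f); d=q[0]-pp[0]
    print(i,np.round([d@pp[1]*1000,d@pp[2]*1000],1),end='; '); pp=q
```

```text
t 19.65 p [0.5343 0.1458 0.164 ] F [-9.6858 -1.6407 -3.4472] w 0.09346530169478885
[[ 0.981  -0.194  -0.0054]
 [-0.194  -0.981  -0.0002]
 [-0.0053  0.0013 -1.    ]]
[-0.0823  0.1059  0.164 ]
1 [ 1.3 -4.8]; 2 [ 1.4 -4.8]; 3 [ 1.5 -4.8]; 4 [ 1.6 -4.7]; 5 [ 1.6 -4.7]; 6 [ 1.7 -4.7]; 7 [ 1.8 -4.7]; 8 [ 1.9 -4.6]; 9 [ 1.9 -4.6]; 10 [ 2.  -4.6]; 11 [ 2.1 -4.5]; 12 [ 2.1 -4.5]; 13 [ 2.2 -4.5]; 14 [ 2.3 -4.4]; 15 [ 2.3 -4.4]; 16 [ 2.4 -4.3]; 17 [ 2.5 -4.3]; 18 [ 2.5 -4.3]; 19 [ 2.6 -4.2]; 20 [ 2.7 -4.2]; 21 [ 2.7 -4.1]; 22 [ 2.8 -4.1]; 23 [ 2.9 -4. ]; 24 [ 2.9 -4. ]; 25 [ 3. -4.]; 26 [ 3.  -3.9]; 27 [ 3.1 -3.9]; 28 [ 3.2 -3.8]; 29 [ 3.2 -3.7]; 30 [ 3.3 -3.7]; 31 [ 3.3 -3.6]; 32 [ 3.4 -3.6]; 33 [ 3.4 -3.5]; 34 [ 3.5 -3.5]; 35 [ 3.6 -3.4]; 36 [ 3.6 -3.4]; 37 [ 3.7 -3.3]; 38 [ 3.7 -3.2]; 39 [ 3.8 -3.2]; 40 [ 3.8 -3.1];
```

{"api": "carry_out", "payload": {"increments": [[[-0.001,0,-0.0025],[0,0,0],-1],[[0.0005,0,-0.0025],[0,0,0],-1],[[0.001,0,-0.005],[0,-0.5,0],-1],[[0.0015,0,-0.005],[0,-0.5,0],-1],[[0.0015,0,-0.005],[0,-0.5,0],-1],[[0.0015,0,-0.005],[0,-0.5,0],-1]]}}

```text
t: 20.15
position: [0.5426, 0.1443, 0.1892]
tool_rot: [[0.98, -0.195, -0.035], [-0.195, -0.981, 0.006], [-0.036, 0.001, -0.999]]
ft_force: [-0.8, -4.4, -11.2]
width: 0.097
```

{"api": "carry_out", "payload": {"increments": [[[0.0017,0,-0.0047],[0,-0.5,0],-1],[[0.0018,0,-0.0047],[0,-0.5,0],-1],[[0.0019,0,-0.0046],[0,-0.5,0],-1],[[0.0019,0,-0.0046],[0,-0.5,0],-1],[[0.002,0,-0.0046],[0,-0.5,0],-1],[[0.0021,0,-0.0045],[0,-0.5,0],-1],[[0.0021,0,-0.0045],[0,-0.5,0],-1],[[0.0022,0,-0.0045],[0,-0.5,0],-1]]}}

```text
t: 20.82
position: [0.5604, 0.141, 0.2247]
tool_rot: [[0.975, -0.195, -0.103], [-0.194, -0.981, 0.02], [-0.105, 0.001, -0.994]]
ft_force: [-1.6, -4.2, -8.7]
width: 0.092
```

```bash
cat >> h.py <<'E'
def fit():
    s=st(); R=np.array(s['tool_rot']); g=w2c(np.array(s['position'])-.019*R[:,2]); v=g[[0,2]]-[.12,.12]
    th=np.arctan2(v[1],-v[0])-np.arctan2(.043,.205); print('theta',th,'r',np.hypot(*v),'nominal',np.hypot(.205,.043),'tilt',np.degrees(np.arccos(-R[2,2])),'q',np.array(s['joint_pos']))
    print('tool F',R.T@np.array(s['ft_force']))
E
python3 -c "
from h import *
fit()"
```

```text
t 20.82 p [0.5604 0.141  0.2247] F [-1.5657 -4.1809 -8.7086] w 0.09174429244677386
[[ 0.9754 -0.1946 -0.1033]
 [-0.1936 -0.9809  0.0198]
 [-0.1052  0.0007 -0.9945]]
theta 0.4113479108403083 r 0.21321558613264754 nominal 0.2094612135933524 tilt 6.038384010083385 q [-0.6252  0.4412  0.462   1.6431 -0.2471  1.2089 -0.288 ]
tool F [0.1982 4.3999 8.7392]
```

{"api": "carry_out", "payload": {"increments": [[[0.0023,0,-0.0044],[0,-0.5,0],-1],[[0.0023,0,-0.0044],[0,-0.5,0],-1],[[0.0024,0,-0.0043],[0,-0.5,0],-1],[[0.0025,0,-0.0043],[0,-0.5,0],-1],[[0.0025,0,-0.0043],[0,-0.5,0],-1],[[0.0026,0,-0.0042],[0,-0.5,0],-1],[[0.0027,0,-0.0042],[0,-0.5,0],-1],[[0.0027,0,-0.0041],[0,-0.5,0],-1],[[0.0028,0,-0.0041],[0,-0.5,0],-1],[[0.0029,0,-0.004],[0,-0.5,0],-1],[[0.0029,0,-0.004],[0,-0.5,0],-1],[[0.003,0,-0.004],[0,-0.5,0],-1]]}}

```text
t: 21.82
position: [0.5983, 0.1339, 0.2694]
tool_rot: [[0.959, -0.194, -0.205], [-0.19, -0.981, 0.04], [-0.209, 0.0, -0.978]]
ft_force: [-3.7, -3.2, -8.6]
width: 0.092
```

```bash
python3 -c "
from h import *
fit()"
```

```text
t 21.82 p [0.5983 0.1339 0.2694] F [-3.6829 -3.1691 -8.5596] w 0.09188222850860221
[[ 0.9593 -0.194  -0.2051]
 [-0.1898 -0.981   0.0402]
 [-0.209   0.0003 -0.9779]]
theta 0.6931739474117798 r 0.21440580623784392 nominal 0.2094612135933524 tilt 12.06658449158843 q [-0.5322  0.5359  0.4614  1.3948 -0.2923  1.4709 -0.2397]
tool F [-1.1422  3.8205  8.9985]
```

{"api": "carry_out", "payload": {"increments": [[[0.003,0,-0.0039],[0,-0.5,0],-1],[[0.0031,0,-0.0039],[0,-0.5,0],-1],[[0.0032,0,-0.0038],[0,-0.5,0],-1],[[0.0032,0,-0.0037],[0,-0.5,0],-1],[[0.0033,0,-0.0037],[0,-0.5,0],-1],[[0.0033,0,-0.0036],[0,-0.5,0],-1],[[0.0034,0,-0.0036],[0,-0.5,0],-1],[[0.0034,0,-0.0035],[0,-0.5,0],-1],[[0.0035,0,-0.0035],[0,-0.5,0],-1],[[0.0036,0,-0.0034],[0,-0.5,0],-1],[[0.0036,0,-0.0034],[0,-0.5,0],-1],[[0.0037,0,-0.0033],[0,-0.5,0],-1],[[0.0037,0,-0.0032],[0,-0.5,0],-1],[[0.0038,0,-0.0032],[0,-0.5,0],-1],[[0.0038,0,-0.0031],[0,-0.5,0],-1],[[0,0,0],[0,0,0],-1]]}}

```text
t: 23.15
position: [0.661, 0.1221, 0.3073]
tool_rot: [[0.925, -0.193, -0.328], [-0.182, -0.981, 0.066], [-0.334, -0.001, -0.942]]
ft_force: [-6.3, -2.7, 0.9]
width: 0.093
```

```bash
python3 -c "
from h import *
fit()"
```

```text
t 23.15 p [0.661  0.1221 0.3073] F [-6.3012 -2.7196  0.9468] w 0.09282641150811263
[[ 0.9247 -0.1932 -0.3279]
 [-0.1817 -0.9812  0.0658]
 [-0.3344 -0.0013 -0.9424]]
theta 1.0481406060642464 r 0.21594013518804214 nominal 0.2094612135933524 tilt 19.536931694256555 q [-0.3937  0.7232  0.4512  1.0042 -0.367   1.8038 -0.2141]
tool F [-5.6495  3.8848  0.9948]
```

{"api": "carry_out", "payload": {"increments": [[[0,0,0],[0,0,0],-0.5],[[0,0,0],[0,0,0],-0.4],[[0,0,0],[0,0,0],-0.4],[[0,0,0],[0,0,0],-0.4],[[0,0,0],[0,0,0],-0.4],[[0,0,-0.01],[0,0,0],-0.4],[[0,0,-0.02],[0,0,0],-0.4],[[0,0,-0.03],[0,0,0],-0.4],[[0,0,-0.03],[0,0,0],-0.4],[[0,0,-0.03],[0,0,0],-0.4],[[0,0,0],[0,0,0],-0.4],[[0,0,0],[0,0,0],-0.4]]}}

```text
t: 24.15
position: [0.6824, 0.1171, 0.3808]
tool_rot: [[0.926, -0.188, -0.327], [-0.177, -0.982, 0.064], [-0.334, -0.002, -0.943]]
ft_force: [-0.5, -0.3, -0.6]
width: 0.296
```

Run:
```python
from h import *
st()
p=cams.read_camera('scene'); cv2.imwrite('pics/s5.png',cv2.resize(p['frame'][130:355,200:500],(800,600)))
for n in ['bolt_knob','lid_handle','finger_hole','catch','lampstand','bowl','jar','pot','cup','brush']:
    r=cams.mark_of(p,n); print(n,[(round(q['score'],2),w2c(q['location']) if n in CP else np.array(q['location'])) for q in r[:1]])
```

```text
t 24.15 p [0.6824 0.1171 0.3808] F [-0.4749 -0.3171 -0.6363] w 0.29562594275414483
[[ 0.9261 -0.1879 -0.3273]
 [-0.1765 -0.9822  0.0644]
 [-0.3335 -0.0019 -0.9427]]
bolt_knob [(0.68, array([0.0764, 0.0126, 0.2954]))]
lid_handle [(0.73, array([0.0477, 0.1166, 0.3182]))]
finger_hole [(0.58, array([ 0.023 , -0.1025,  0.2913]))]
catch []
lampstand [(0.86, array([ 0.5589, -0.2364, -0.0033]))]
bowl [(0.67, array([ 0.6099,  0.3272, -0.0004]))]
jar [(0.58, array([0.2774, 0.3017, 0.0002]))]
pot [(0.78, array([ 0.2851, -0.2738,  0.0037]))]
cup [(0.86, array([ 0.3663, -0.4981, -0.0001]))]
brush []
```

View pics/s5.png

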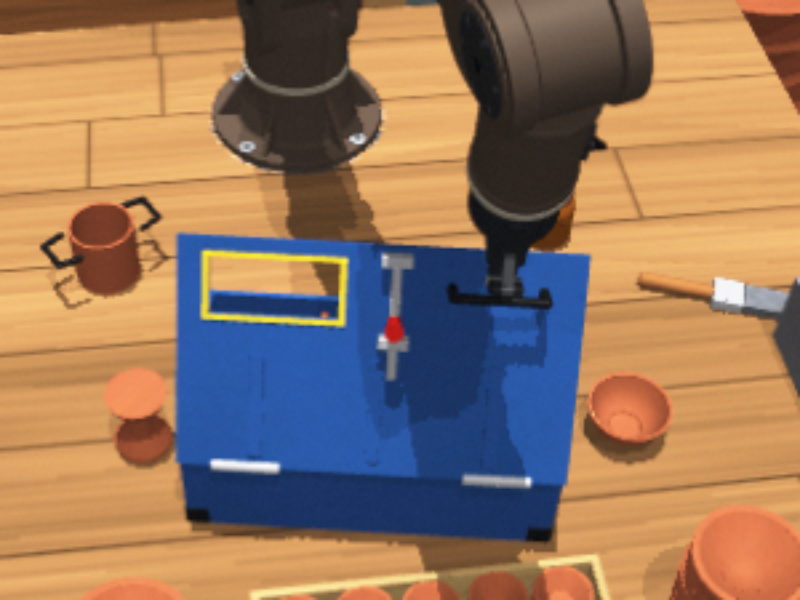

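```bash
python3 -c "
from h import *
st(); robot.finish_job()"
```

```text
t 24.7 p [0.6823 0.1168 0.38  ] F [0.8066 0.8606 0.2764] w 0.30138843988230013
[[ 0.9254 -0.1892 -0.3284]
 [-0.1791 -0.9819  0.0611]
 [-0.3341  0.0022 -0.9425]]
the job is handed in; nothing more can be done
```

The case is open and the job is handed in at 24.7 s of the 72 s allowed. `finish_job` reports no verdict, so what follows rests on my own readings.

1. **Bolt:** I pushed the red knob back with closed fingers until I felt its stop. The camera put the knob about 35 mm back, which fits the full 30 mm within its error.
2. **Lid against the catch:** I raised the lid by its handle in small steps until the lifting force rose from about 7 N to 15 N. That means roughly 8 N on the catch, at about 0.085 rad, under the 12 N limit. The lid stayed there when I let go.
3. **Catch:** I pushed the tab about 35 mm through the finger hole. Force was about 3 N all the way, with no peg blocking, then 7 N at the stop. The picture showed the tab moved across.
4. **Lid open:** I lifted the lid along its arc to about 1.05 rad, let go and backed the gripper off.

**Last checks:**
- The lid was standing by itself with the gripper about 6 cm clear and the wrist force near zero.
- The bolt was still drawn.
- The lampstand, bowl, jar, pot and cup were within a few mm of where they started.

**What disagreed or went unconfirmed:**
- The camera marks gave lid heights that scattered by up to about 6 mm while it was slightly raised.
- The measured handle radius was 4–6 mm over nominal during the lift.
- The last retreat covered about 78 of the 120 mm commanded, still well clear.
- The network did not find the brush or the catch in the last picture, but the brush and the tip of the orange tab are both visible there.

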